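# Lever open a stuck lead-forming die with a pry bar over a fulcrum block

### The job

The upper steel plate of the lead-forming die has stuck on its guide pillars. Stand the half-round fulcrum block on the bench close in front of the gap on the die's right-hand long side, put the tip of the pry bar into that gap over the block, and lever the plate up until you feel its brass bushes bear firmly against the collars on the pillars, without straining them; lift with the bar only, never with the gripper. Then draw the bar out and lay it flat on the bench clear of the die, leaving the block standing and the other things where they are.

Things in the scene. Friction and masses are not known exactly. Their poses are not given: they have to be found in the camera images.
- die: lead-forming die, fixed to the bench: two steel plates one above the other, 150 (x) x 100 (y) mm, 99 mm tall; a 16 mm guide pillar through each end (x = -58, +58 mm, y = 0) with a dark collar on it; mounting ears to x = -101, +101 mm. Origin: centre of the underside. -y is the long side that faces the robot's right, the one to pry from. Lower plate's top: z = 14 mm
- shoe (a joint): how far the upper plate (150 x 100 x 18 mm, 2.2 kg, underside 34 mm above the bench at 0) has slid straight up, m: 0 shut, 0.009 brass bushes on the collars, its hard stop. Tight on its pillars: it slides at about 48 to 56 N upwards and stays where it is left. At the stop the force climbs; 60 N from the bar shows that it bears firmly, over 130 N harms it
- gap (a point): middle of the mouth of the gap between the plates on the side to pry from: x = 0, y = -50, z = 24 mm in the die's frame; axes as the die's. Shut, the gap is 20 mm high (z = 14 to 34 mm) and open for 30 mm inwards, up to dark steel inserts
- shoe_edge (a point): lower edge of the upper plate above the gap's mouth, in its middle (in the die's frame x = 0, y = -50, z = 34 mm when shut); rises with the plate. Axes as the die's
- pry_bar: flat straight pry bar 280 mm long, 0.35 kg, lying on the bench: dark steel blade 20 wide, 7 mm thick (z = 4.5 to 11.5 mm), y = 10 to 140 mm, last 20 mm bevelled from below to 3.5 mm; ribbed black grip 26 wide, 16 mm thick, y = -140 to 10 mm. Origin: mid-length, on the grip's underside; z up, y along the bar to the tip. Centre of mass at about y = -37 mm
- bar_tip (a point): end of the bar's blade, on its upper face: in the bar's frame at y = 140, z = 11.5 mm
- fulcrum_block: solid steel half-round block, 0.4 kg, on its flat base: 50 long (x), 34 deep (y), 40 mm high; top a half cylinder of radius 17 mm, crown along x, ends flat. Origin: centre of the underside, z up. With the crown parallel to the die's long side and 45 mm out from it, the bar meets the plate at a slope of about 0.29 rad (grip end high) and is nearly level when the plate is fully up
- crown (a point): middle of the block's crown, 40 mm above its underside
- fuse_box: bystander: white lidded box 38 x 62 x 26 mm, origin under its centre
- solder_spool: bystander: spool of solder, 54 mm across, 46 mm high
- tip_tin: bystander: round light-grey tin, 50 mm across, 24 mm high
- tweezers: bystander: steel tweezers 128 mm long
- side_cutters: bystander: side cutters with red handles, 123 mm long
- board_3: bystander: small circuit board 46 x 73 x 25 mm
Things that resemble listed ones, but are neither listed nor needed, are in the scene too. There is more than one size of the die; the job needs the larger. Leave any pink look-alike of the fulcrum_block alone.

How it is judged (in metres and radians):
On the way, in this order (a step that is already met when the one before it is completed fails the run):
1. the fulcrum block stands released on the bench in front of the gap (x of fulcrum_block in the frame of die between -0.035 and 0.035 m and y of fulcrum_block in the frame of die between -0.13 and -0.068 m and height (world z) of fulcrum_block below 0.004 m and angle between fulcrum_block's own z axis and vertical below 0.08 rad and contact force between the fingers and fulcrum_block below 0.5 N), for 0.1 s.
2. the bar, bearing on the block, is levering the plate up (value of joint shoe above 0.0035 m and contact force between pry_bar and shoe above 15 N and contact force between pry_bar and fulcrum_block above 15 N), for 0.05 s.
3. the plate bears against the collars under the push of the bar over the block (value of joint shoe above 0.0083 m and contact force between pry_bar and shoe above 60 N and contact force between pry_bar and fulcrum_block above 15 N), for 0.1 s.
At the end, for the whole second after the job is handed in: The upper plate stands within 1.2 mm of its stop against the collars; the pry bar lies flat and still on the bench, its tip at least 30 mm from the gap, touching neither die nor block; the block stands upright on the bench (value of joint shoe above 0.0078 m and contact force between pry_bar and die below 0.1 N and contact force between pry_bar and fulcrum_block below 0.1 N and height (world z) of pry_bar below 0.005 m and angle between pry_bar's own z axis and vertical below 0.06 rad and horizontal distance between bar_tip and gap above 0.03 m and linear speed of each of pry_bar, fulcrum_block below 0.02 m/s and height (world z) of fulcrum_block below 0.004 m and angle between fulcrum_block's own z axis and vertical below 0.08 rad).
It fails at once if the bar strains the plate with more than 130 N (contact force between pry_bar and shoe above 130 N).
It fails at once if the gripper pushes on the die itself (contact force between the fingers and die above 5 N).
It fails at once if the arm pushes on the die (contact force between the arm and die above 5 N).
It fails at once if a bystander is shifted by more than 30 mm (distance of any of fuse_box, solder_spool, tip_tin, tweezers, side_cutters, board_3 from where it was at the start of the episode above 0.03 m).
It also fails if it takes over 72 s, if anything falls off the work surface, if the arm or the gripper's body presses on something with over 40 N, if the wrist force passes 120 N, or if a joint passes its speed limit or range.

### The arm

A 6-joint arm with a two-finger parallel gripper is mounted at the origin on a cart in front of the work surface, level with it; the furniture and walls round the work are solid. World frame = base frame: x ahead of the robot, y to its left, z up, the work surface at z = 0. Lengths are in mm, angles in rad, forces in N, time in s.
With the tool pointing down it reaches from about 350 to 975 mm from the base axis. Payload 7.1 kg.
Tool frame: the origin (TCP) lies on the front face of the gripper's body, between the roots of the fingers; the fingertips stand 80 mm ahead of it and the grasp point (between the pads) lies 61 mm ahead of it (env.tips_ahead is the distance from the TCP to the fingertips, in mm); z points along the fingers, y is the line along which they close (so a half turn about z gives the same grasp; the last joint's range is limited). The gripper opens to 88 mm and grips with 3 to 60 N. Pads are 20 mm wide; open, the fingers measure 115 mm over their backs; the gripper's body (75 mm by 178 mm) begins 61 mm behind the grasp point.
Start: joints at [1.274, 0.423, 1.63, -0, 1.089, -0.019], TCP at [171.369, 601.031, 302.675] pointing down, gripper open.
Joint ranges: [-3, 3], [-0.9, 2.11], [0.09, 2.58], [-1.31, 4.45], [0.11, 2.69], [-2.54, 2.54]. Speed limits (rad/s): [2.39, 2.39, 3.01, 3.14, 3.14, 3.14].

### API

Orientations are given as a unit quaternion [x, y, z, w].
In Python, from station import env, set_gripper, viewer, workorder gives the robot as it stands. Calls block until the motion is done:
- env.reach(position, orientation): joint-space move of the TCP to a pose.
- env.move_l(position, rot=None, rate=150, f_stop=None): straight line of the TCP; rot=None keeps the orientation; rate is the mean speed in mm/s. With f_stop (N) it stops when the force on the tool has changed by that much, and returns True; else False.
- env.move_joints(angles): joint-space move.
- set_gripper(opening): finger opening in mm; the grip force is fixed at half the most; returns when the fingers have stopped.
- env.hold(seconds).
- env.ik(position, orientation): joint angles nearest the present ones, or None.
- env.read_state(): the state.
- viewer.camera(name): name is "scene" or "top" or "wrist"; returns the picture (480x640x3 uint8, blue, green, red); there is no depth.
- viewer.camera_params(name): a dict with "fx", "fy", "cx", "cy" (pixels), "dist" ([k1, k2, p1, p2, k3] as OpenCV has them; the pictures are not rectified), "pose" (4x4, takes a point from camera to world coordinates); the wrist camera has in their place "tool_from_camera" (4x4, takes a point from camera to tool coordinates, whose origin is the TCP and whose axes are the flange's). Camera axes: x right, y up, looking along -z (the intrinsics and any distortion apply to the point x, -y, -z); pixel columns grow to the right and rows downward; lengths in mm; the calibration is good to about 2 mm. A picture is of the moment at which its call begins: read the wrist's pose just before it. camera_params takes no time and is no camera call.
A pose or a line that the arm cannot do raises env.IKError and nothing moves.
- workorder.sign_off(): hands the job in; it is judged then, once.
The state is a dict: "time_s": time; "qpos": joint angles; "dq": joint speeds; "tau": joint torques, N m; "tool_pos": TCP position; "orientation": TCP orientation; "force": force on the tool from outside, world axes, zero at the start; "wrist_torque": the same for the moment, N m; "width": finger opening in mm; "grip_force": force on a finger pad.
Only numpy, scipy, OpenCV 4.12 (cv2) and the standard library are available. Lean on these libraries where they do the work, as an engineer would, in place of code of your own. Each camera call takes 0.05 s, during which the arm holds its last target. There are 200 camera calls.

## Working session

There is one attempt and no reset: what is moved stays moved. The work goes in short steps, each a Python script; the robot and the scene stay as the last script left them, time stands still between calls to the robot, and variables do not carry over. Pictures are saved under pics/ and viewed, at most 10 in all, crops included, and the job is handed in when it is done.

```bash
ls; mkdir -p pics
python3 - <<'E'
from station import env,viewer
import cv2
for n in ("scene","top"):
    cv2.imwrite(f"pics/{n}0.png",viewer.camera(n)); print(n,viewer.camera_params(n))
print(viewer.camera_params("wrist")); print(env.read_state())
E
```

```text
pics
scene {'fx': 485.6775682980727, 'fy': 485.6775682980727, 'cx': 314.2636588025517, 'cy': 241.2907882757017, 'dist': array([-0.09994848,  0.        ,  0.        ,  0.        ,  0.        ]), 'pose': array([[ 7.44544078e-01,  3.78465967e-01, -5.49925111e-01,
        -2.18183519e+02],
       [-6.67553252e-01,  4.28474902e-01, -6.08918643e-01,
        -5.87850865e+02],
       [ 5.17412483e-03,  8.20471066e-01,  5.71664638e-01,
         8.64833168e+02],
       [ 0.00000000e+00,  0.00000000e+00,  0.00000000e+00,
         1.00000000e+00]])}
top {'fx': 445.93477251072983, 'fy': 445.93477251072983, 'cx': 315.40288309892424, 'cy': 241.2596203605481, 'dist': array([0.02672466, 0.        , 0.        , 0.        , 0.        ]), 'pose': array([[ 1.08611260e-02,  9.86326059e-01, -1.64447381e-01,
         3.86606552e+02],
       [-9.99772231e-01,  1.37329817e-02,  1.63368090e-02,
         2.73911883e+02],
       [ 1.83717733e-02,  1.64232489e-01,  9.86250560e-01,
         1.14289335e+03],
       [ 0.00000000e+00,  0.00000000e+00,  0.00000000e+00,
         1.00000000e+00]])}
{'fx': 405.7911826571
[... 541 characters left out ...]
1, 'qpos': array([ 1.27398861e+00,  4.23784281e-01,  1.63057316e+00,  3.14269372e-05,
        1.08861062e+00, -1.89848203e-02]), 'dq': array([-1.56101921e-03, -1.23694278e-03, -1.97172648e-03, -9.99307563e-05,
        1.18151701e-04, -1.03876223e-04]), 'tau': array([-9.62814702e-04, -5.45612669e+01, -2.74324876e+01,  6.44194731e-02,
        1.89311674e-02,  1.29663303e-05]), 'tool_pos': array([171.26385357, 600.6849783 , 301.98283778]), 'orientation': array([ 1.38472324e-01,  9.90366065e-01, -6.76960633e-04, -1.21878966e-04]), 'force': array([-0.44151686,  0.36983075,  0.25351606]), 'wrist_torque': array([-0.02704722,  0.02083214, -0.05093538]), 'grip_force': 0.0, 'width': 87.91954974175546}
```

View pics/top0.png

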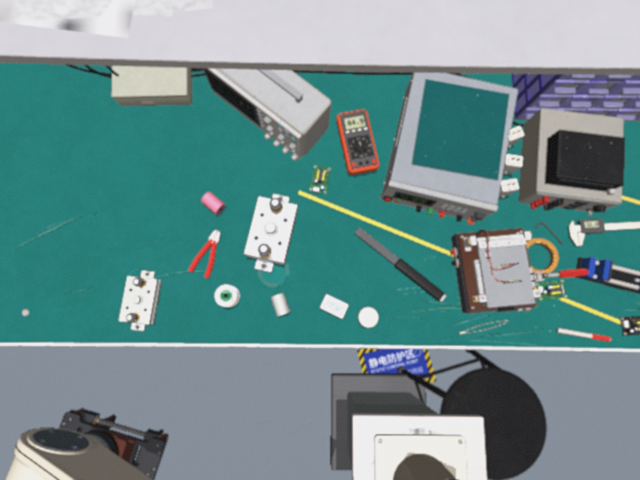

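View pics/scene0.png

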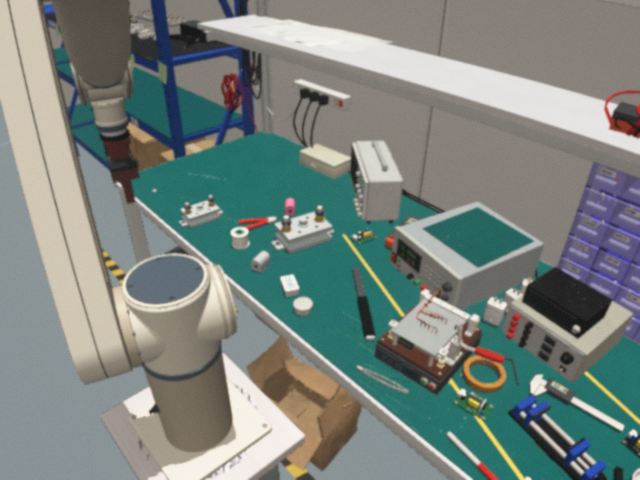

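Candidates: the dies are at top (270,230) and (140,300), and the first is larger. The blocks are grey at (280,304) and pink at (213,203), so grey is the one meant. The bar is at (400,265). The yellow strip from (300,192) to (450,252) looks flat. I'll check all this in one enlarged crop and measure.

```bash
cat > h.py <<'E'
import numpy as np, cv2
from scipy.spatial.transform import Rotation as R
from station import env,set_gripper,viewer,workorder
def ray(px,cam,pose=None):
    p=viewer.camera_params(cam); K=np.array([[p['fx'],0,p['cx']],[0,p['fy'],p['cy']],[0,0,1]])
    u=cv2.undistortPoints(np.array([[px]],float),K,p['dist'])[0,0]
    T=p['pose'] if pose is None else pose
    return T[:3,3],T[:3,:3]@np.array([u[0],-u[1],-1])
def onz(px,z,cam,pose=None):
    o,d=ray(px,cam,pose); return o+d*(z-o[2])/d[2]
def wpose():
    s=env.read_state(); T=np.eye(4); T[:3,:3]=R.from_quat(s['orientation']).as_matrix(); T[:3,3]=s['tool_pos']
    return T@viewer.camera_params('wrist')['tool_from_camera']
def down(yaw,tilt=0):  # tool down, closing line (tool y) at world angle yaw
    return (R.from_euler('z',yaw-np.pi/2)*R.from_matrix(np.diag([-1,1,-1.]))).as_quat()
def proj(P,cam,pose=None):
    p=viewer.camera_params(cam); K=np.array([[p['fx'],0,p['cx']],[0,p['fy'],p['cy']],[0,0,1]])
    T=p['pose'] if pose is None else pose
    c=np.linalg.inv(T)@np.r_[P,1]; c=np.array([[[c[0],-c[1],-c[2]]]])
    return cv2.projectPoints(c,np.zeros(3),np.zeros(3),K,p['dist'])[0][0,0]
E
python3 - <<'E'
from h import *
im=cv2.imread('pics/top0.png'); c=cv2.resize(im[165:335,190:460],None,fx=2.95,fy=2.95,interpolation=cv2.INTER_CUBIC)
cv2.imwrite('pics/crop1.png',c)
for n,p,z in [('pillF',(276,203),80),('pillN',(264,250),80),('block',(280,304),30),('barTip',(358,232),11.5),('barEnd',(443,298),16),('pink',(213,203),30),('cut',(206,255),5),('spool',(227,296),46),('fuse',(334,306),26),('tin',(368,317),24),('board',(319,179),10),('tweez',(485,327),3)]:
    print(n,onz(p,z,'top').round(0))
E
```

```text
pillF [657. 354.  80.]
pillN [541. 380.  80.]
block [414. 341.  30.]
barTip [601. 145.  12.]
barEnd [434. -67.  16.]
pink [668. 518.  30.]
cut [537. 535.   5.]
spool [432. 469.  46.]
fuse [411. 208.  26.]
tin [385. 123.  24.]
board [742. 247.  10.]
tweez [ 364. -174.    3.]
```

View pics/crop1.png

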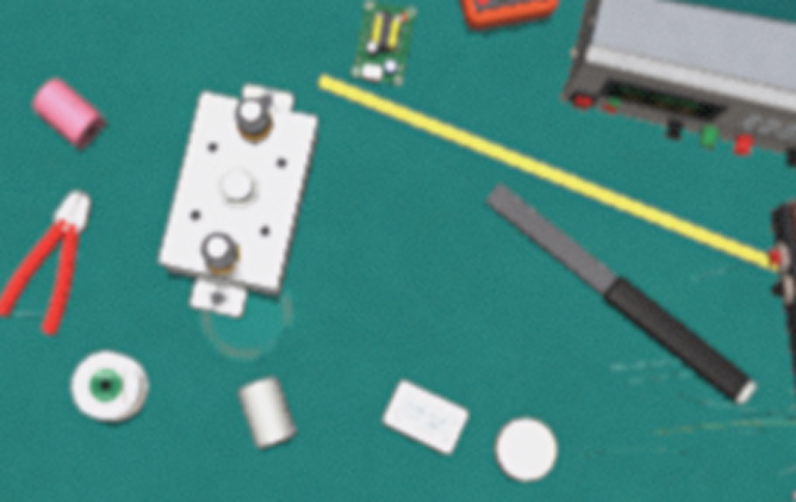

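The crop shows the large die at crop (238,190), the grey half-round at (267,412), and the pink look-alike at (68,112), which I'll leave alone. The bar runs from tip (497,195) to end (745,392). Next is a wrist view that covers all of these.

Run:
```python
from h import *
env.reach([500,250,300],down(np.pi/2))
np.save('wp1.npy',wpose()); cv2.imwrite('pics/w1.png',viewer.camera('wrist'))
s=env.read_state(); print(s['time_s'],s['qpos'].round(2),s['tool_pos'])
```

```text
1.9 [ 0.44  0.33  1.78  0.    1.03 -1.13] [499.71841986 250.81448377 300.01210383]
```

View pics/w1.png

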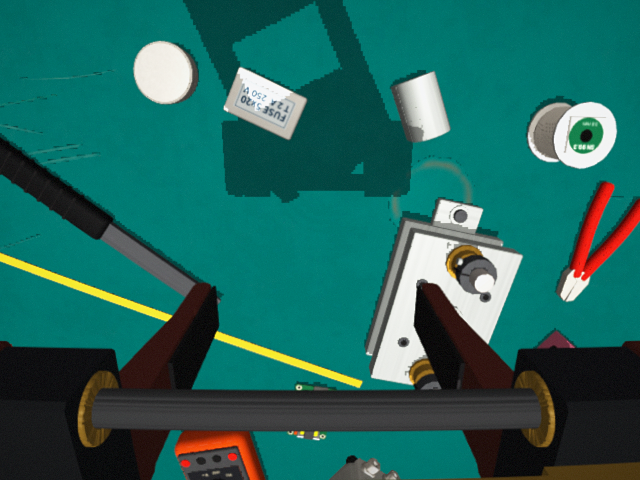

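The wrist view shows the plate's top corners at about (413,230), (523,253) and (369,383). The block is at (421,106), and the bar runs from the grip at the left to the tip at (215,295). I'll measure these with masks and minAreaRect.

Run:
```python
from h import *
W=np.load('wp1.npy'); w=cv2.imread('pics/w1.png'); t=cv2.imread('pics/top0.png')
print('cam',W[:3,3].round(0))
def comp(im,seed,mask):
    n,l=cv2.connectedComponents(mask.astype(np.uint8)); k=l[seed[1],seed[0]]; assert k>0,seed
    return max(cv2.findContours((l==k).astype(np.uint8),cv2.RETR_EXTERNAL,cv2.CHAIN_APPROX_NONE)[0],key=cv2.contourArea)[:,0]
def notgreen(im,s=70,v=60):
    h=cv2.cvtColor(im,cv2.COLOR_BGR2HSV); return (h[...,1]<s)&(h[...,2]>v)
for nm,im,cam,P,seed,z in [('block',w,'wrist',W,(421,106),23),('block',t,'top',None,(280,304),23),('plate',t,'top',None,(285,235),52),('plate',w,'wrist',W,(430,250),52)]:
    c=comp(im,seed,notgreen(im,70,130 if nm=='plate' and cam=='wrist' else 100))
    g=np.array([onz(p,z,cam,P)[:2] for p in c.astype(float)]).astype(np.float32)
    r=cv2.minAreaRect(g); b=cv2.boxPoints(r)
    print(nm,cam,len(c),c.min(0),c.max(0),'rect',np.round(r[0],1),np.round(r[1],1),round(r[2],1)); print(b.round(0).tolist(), cv2.approxPolyDP(c.reshape(-1,1,2),6,True)[:,0].tolist())
for nm,P,cam,pts,z in [('W',W,'wrist',[(413,230),(523,253),(369,383)],52),('T',None,'top',[(190+a/2.95,165+b/2.95) for a,b in [(203,92),(318,115),(278,293),(160,263)]],52)]:
    for p in pts: print(nm,p,onz(p,z,cam,P).round(1))
# bar: dark, wrist & top
for im,cam,P,x in [(w,'wrist',W,[(107,226),(98,235),(116,217)]),(t,'top',None,[(190+612/2.95,165+287/2.95)])]:
    for p in x: print('joint',cam,p,onz(p,14,cam,P).round(1))
h=cv2.cvtColor(t,cv2.COLOR_BGR2HSV); m=(h[...,2]<105)&(h[...,1]<110); m[:225]=0;m[305:]=0;m[:,:350]=0;m[:,446:]=0
c=comp(t,(425,285),cv2.morphologyEx(m.astype(np.uint8),cv2.MORPH_CLOSE,np.ones((3,3))))
g=np.array([onz(p,12,'top')[:2] for p in c.astype(float)]).astype(np.float32); r=cv2.minAreaRect(g); print('bar',r,cv2.boxPoints(r).round(0).tolist())
```

```text
cam [416. 251. 382.]
block wrist 195 [398  71] [449 141] rect [414.  342.7] [52.9 34.4] 20.7
[[383.0, 349.0], [395.0, 317.0], [445.0, 336.0], [433.0, 368.0]] [[433, 71], [398, 85], [417, 141], [449, 129]]
block top 62 [271 293] [289 316] rect [413.8 341.6] [55.8 35.6] 21.0
[[381.0, 348.0], [394.0, 315.0], [446.0, 335.0], [433.0, 368.0]] [[283, 293], [271, 297], [277, 316], [289, 312]]
plate top 222 [244 193] [297 272] rect [591.2 368.3] [106.4 198. ] 77.9
[[483.0, 337.0], [677.0, 296.0], [699.0, 400.0], [506.0, 441.0]] [[275, 193], [258, 196], [244, 248], [254, 268], [268, 272], [274, 262], [284, 264], [297, 211]]
plate wrist 753 [371 232] [522 384] rect [598.8 368.4] [100.2 150.6] 77.8
[[515.0, 335.0], [662.0, 304.0], [683.0, 402.0], [536.0, 433.0]] [[522, 255], [472, 245], [497, 273], [495, 281], [489, 274], [475, 280], [491, 295], [482, 302], [445, 266], [454, 247], [468, 244], [414, 233], [371, 377], [412, 384], [409, 367], [426, 357], [413, 327], [421, 278], [436, 283], [488, 343]]
W (413, 230) [513.4 334.   52. ]
W (523, 253) [534.4 433.1  52. ]
W (369, 383) [668.4 303.   52. ]
T (258.8135593220339, 196.1864406779661) [681.4 399.4  52. ]
T (297.7966101694915, 203.98305084745763) [662.8 301.1  52. ]
T (284.2372881355932, 264.3220338983051) [510.  331.8  52. ]
T (244.23728813559322, 254.15254237288136) [533.9 430.5  52. ]
joint wrist (107, 226) [520.6  51.6  14. ]
joint wrist (98, 235) [529.6  41.2  14. ]
joint wrist (116, 217) [511.8  61.7  14. ]
joint top (397.45762711864404, 262.2881355932203) [523.3  45.1  14. ]
bar ((520.4933471679688, 40.75678253173828), (265.4991760253906, 24.910327911376953), 51.8036994934082) [[429.0, -56.0], [448.0, -71.0], [612.0, 137.0], [593.0, 153.0]]
```

Plate centre is (598.8, 368.4) with yaw about -0.21, measuring 100.2 × 150.6, which confirms the larger die. Block centre is (414, 342) with yaw 0.363. Next: grip the block by its flat ends and place it.

```bash
cat >> h.py <<'E'
DC=np.array([598.5,368.]); DY=-0.21
def die(x,y): c,s=np.cos(DY),np.sin(DY); return DC+np.array([c*x-s*y,s*x+c*y])
E
python3 - <<'E'
from h import *
from functools import partial
b=np.array([414,342.]); y1,y2=.363,DY; g=die(0,-95); print(g)
off=np.pi
if env.ik([*g,84.],down(y2+off)) is None or env.ik([*b,84.],down(y1+off)) is None: off=0; print('off 0')
env.reach([*b,170],down(y1+off)); env.move_l([*b,84])
s=env.read_state(); print(s['tool_pos'],s['qpos'].round(2))
set_gripper(30); s=env.read_state(); print('w',s['width'],s['grip_force'],s['force'])
env.move_l([*b,200]); env.reach([*g,200],down(y2+off)); 
s=env.read_state(); print(s['time_s'],s['width'],s['force'],s['qpos'].round(2))
env.move_l([*g,100]); print(env.move_l([*g,83.5],rate=30,f_stop=8)); s=env.read_state(); print(s['tool_pos'],s['force'])
set_gripper(75); env.move_l([*g,260])
# view from the -y side
v=die(0,-150); env.reach([*v,300],down(np.pi/2))
np.save('wp2.npy',wpose()); cv2.imwrite('pics/w2.png',viewer.camera('wrist')); cv2.imwrite('pics/t2.png',viewer.camera('top'))
print(env.read_state()['time_s'])
E
```

```text
[578.69630951 275.0870631 ]
off 0
[414.43052411 342.18127209  84.49710376] [ 0.67  0.64  1.92 -0.    0.58  0.31]
w 49.674368260333985 29.99992250057403 [-0.41233783  0.15127744  3.24042224]
6.2583 49.711659919572796 [-0.96323733 -0.74939484 -4.55232298] [0.42 0.57 1.66 0.   0.92 0.63]
True
[578.56431575 274.95514445  84.14764101] [-0.19558933 -0.06889566  5.33534399]
11.25
```

View pics/w2.png

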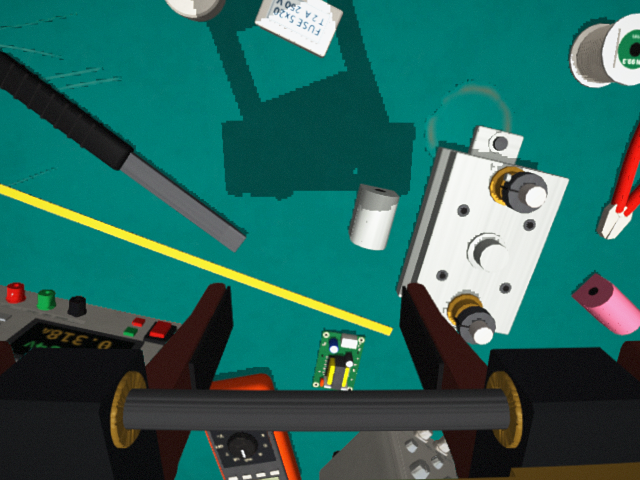

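The block stands at (372,217) in front of the gap with its crown parallel to the die. The bar's blade runs from the joint at (125,158) to the tip at (240,244). I'll measure both.

Run:
```python
from h import *
W=np.load('wp2.npy'); w=cv2.imread('pics/w2.png'); h=cv2.cvtColor(w,cv2.COLOR_BGR2HSV)
print('cam',W[:3,3].round(0))
def comp(seed,mask):
    n,l=cv2.connectedComponents(mask.astype(np.uint8)); k=l[seed[1],seed[0]]; assert k>0,(seed,h[seed[1],seed[0]])
    return max(cv2.findContours((l==k).astype(np.uint8),cv2.RETR_EXTERNAL,cv2.CHAIN_APPROX_NONE)[0],key=cv2.contourArea)[:,0]
for nm,seed,m,z in [('plate',(450,220),(h[...,1]<70)&(h[...,2]>130),52),('block',(372,217),(h[...,1]<90)&(h[...,2]>70),23),('blade',(190,205),(h[...,1]<110)&(h[...,2]>70)&(h[...,2]<170),11.5),('grip',(60,110),(h[...,2]<70),16)]:
    try:
        if nm in('blade',): m[:, :100]=0
        c=comp(seed,m); g=np.array([onz(p,z,'wrist',W)[:2] for p in c.astype(float)]).astype(np.float32)
        r=cv2.minAreaRect(g); print(nm,c.min(0),c.max(0),np.round(r[0],1),np.round(r[1],1),round(r[2],2),cv2.boxPoints(r).round(1).tolist())
    except AssertionError as e: print(nm,e)
for n,p,z in [('tip',(240,244),11.5),('jt',(125,158),14)]: print(n,onz(p,z,'wrist',W).round(1))
```

```text
cam [483. 222. 382.]
plate [417 126] [568 334] [589.3 370.6] [100.4 178.8] 77.89 [[491.29998779296875, 340.29998779296875], [666.2000122070312, 302.70001220703125], [687.2000122070312, 400.8999938964844], [512.4000244140625, 438.3999938964844]]
block [349 184] [398 249] [578.2 273.3] [37.4 58.4] 77.99 [[545.7000122070312, 261.1000061035156], [602.7999877929688, 249.0], [610.5999755859375, 285.6000061035156], [553.5, 297.70001220703125]]
blade [120 153] [245 251] [566.9  97.8] [130.   19.7] 51.49 [[518.7000122070312, 53.099998474121094], [534.2000122070312, 40.900001525878906], [615.0999755859375, 142.60000610351562], [599.7000122070312, 154.8000030517578]]
grip [ 0 48] [245 235] [521.1  45.4] [264.6  31.6] 51.26 [[426.0, -47.900001525878906], [450.70001220703125, -67.69999694824219], [616.2000122070312, 138.6999969482422], [591.5999755859375, 158.5]]
tip [606.6 148.7  11.5]
jt [523.4  48.7  14. ]
```

The blade fits as 130.0 × 19.7 mm, with bar heading 0.899 rad and origin (520.2, 39.1). The block is within about 2 mm of its target. Next: grip the bar by its grip at y = -80, lift it, and check the held tip in the top and scene views.

```bash
cat >> h.py <<'E'
A0=0.8987; BO=np.array([520.2,39.1]); YG=-80.; HB=82.5   # bar heading, origin, grasp y, bench depth in tool z
CU,CZ,RB=-95.5,23.,17.   # crown axis in die y,z
def rot(a,phi):
    x=np.array([np.cos(phi)*np.cos(a),np.cos(phi)*np.sin(a),-np.sin(phi)]); y=np.array([np.sin(a),-np.cos(a),0])
    return R.from_matrix(np.column_stack([x,y,np.cross(x,y)]))
def barpose(phi,ins,e,dphi=0.,dz=0.):
    """TCP pose: blade's lower face e above the crown, tip's upper end ins mm inside the mouth; dphi = bar's pitch in the grip"""
    n=np.array([np.sin(phi),np.cos(phi)]); C=np.array([CU,CZ])
    tu=-50+ins; tz=(C@n+RB+7+e-tu*n[0])/n[1]+dz
    q=rot(DY+np.pi/2,phi-dphi); t=np.array([220.,0,HB-11.5])
    t=R.from_euler('y',dphi).apply(t-[0,0,HB-8])+[0,0,HB-8]
    return np.r_[die(0,tu),tz]-q.apply(t), q.as_quat()
E
python3 - <<'E'
from h import *
for a in [(.42,-70,60),(.42,-70,2.5),(.42,14,2.5),(.3,14,0),(.08,14,0)]:
    p,q=barpose(*a); k=env.ik(p,q); print(a,p.round(0),None if k is None else k.round(2))
g=BO+YG*np.array([np.cos(A0),np.sin(A0)]); q=rot(A0,0).as_quat(); print(g,env.ik([*g,82.5],q))
env.reach([*g,180],q); env.move_l([*g,100]); env.move_l([*g,HB],rate=50); print(env.read_state()['tool_pos'])
set_gripper(15); s=env.read_state(); print(s['width'],s['force'])
env.move_l([*g,220]); p,q=barpose(.42,-70,60); env.reach(p,q); env.hold(.3)
s=env.read_state(); print(s['time_s'],s['width'],s['force'],s['wrist_torque'],s['tool_pos'],p)
for c in('top','scene'):
    cv2.imwrite(f'pics/{c}3.png',viewer.camera(c))
T=R.from_quat(s['orientation'])
for yb in (140,20):
  P=s['tool_pos']+T.apply([yb+80,0,HB-11.5]); print(yb,P.round(1),proj(P,'top').round(1),proj(P,'scene').round(1))
t=cv2.imread('pics/top3.png');c=cv2.imread('pics/scene3.png')
def crop(im,P,cam):
    u,v=proj(P,cam).astype(int); k=cv2.resize(im[v-45:v+45,u-65:u+65],None,fx=3,fy=3,interpolation=cv2.INTER_CUBIC); print(cam,u-65,v-45); return k
P=s['tool_pos']+T.apply([190,0,HB-11.5])
cv2.imwrite('pics/c3.png',np.hstack([crop(t,P,'top'),crop(c,P,'scene')]))
E
```

```text
(0.42, -70, 60) [538.  82. 280.] [ 0.28  0.41  1.76 -0.39  1.21  0.68]
(0.42, -70, 2.5) [538.  82. 218.] [ 0.28  0.5   1.79 -0.42  1.09  0.73]
(0.42, 14, 2.5) [555. 165. 180.] [ 0.4   0.61  1.7  -0.38  1.11  0.83]
(0.3, 14, 0) [552. 148. 163.] [ 0.34  0.59  1.76 -0.31  0.97  0.75]
(0.08, 14, 0) [546. 124. 131.] [ 0.23  0.59  1.85 -0.11  0.74  0.52]
[470.38977858 -23.5014524 ] [-7.51894901e-02  5.96495928e-01  2.06653062e+00 -4.44089210e-16
  4.78566102e-01  5.96906837e-01]
[470.25232141 -23.51007493  82.2806067 ]
25.730968208578197 [ 0.72102982 -0.55344102 -0.02648019]
16.7667 25.820079369020675 [-0.84884708  0.65519155 -3.53846258] [ 2.24971740e-01  4.12329702e-05 -2.65251745e-02] [537.074494    81.09467706 280.03942463] [537.64459856  82.48482905 280.4730612 ]
140 [573.1 249.2 125.5] [318.9 234.1] [323.7 223. ]
20 [550.1 142.1 174.4] [367.9 241.1] [345.5 227. ]
top 265 190
scene 263 178
```

View pics/c3.png

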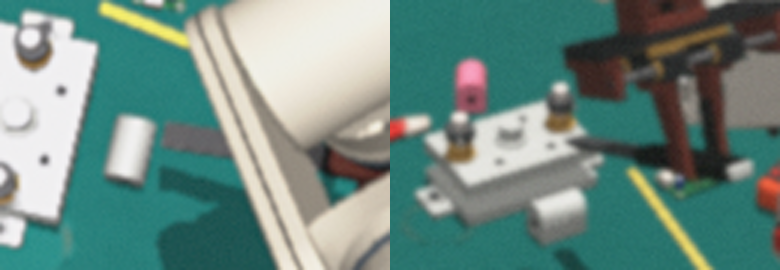

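Top tip is at (319.7,235), against a prediction of (318.9,234.1). Scene tip is at (323,225.7), against (323.7,223), so the tip may droop a few mm. I'll touch off on the crown to calibrate that.

Run:
```python
from h import *
p,q=barpose(.42,-70,20); env.move_l(p,q,rate=120)
p,q=barpose(.42,-25,10); env.move_l(p,q,rate=80); env.hold(.2)
f0=env.read_state()['force']; p0=env.read_state()['tool_pos']; print(p0-p,f0)
p2,_=barpose(.42,-25,-6)
r=env.move_l(p2,q,rate=12,f_stop=2.0); s=env.read_state(); print(r,s['tool_pos']-p,s['force']-f0,s['time_s'])
```

```text
[ 0.06705731 -0.30613832  0.32460617] [ 0.38509461 -1.01455583 -3.29807763]
True [ -0.3802018   -0.17890575 -13.97034968] [-0.5731522   0.73254123  2.21616749] 19.45
```

Run:
```python
from h import *
D=-2.7
p,q=barpose(.44,-25,4,dz=D); env.move_l(p,q,rate=60)
p,q=barpose(.44,14,2.5,dz=D); r=env.move_l(p,q,rate=40,f_stop=6)
s=env.read_state(); f0=s['force']; print('in',r,s['tool_pos']-p,f0,s['wrist_torque'].round(2),s['time_s'])
if not r:
    for phi in np.arange(.44,.279,-.02):
        p,q=barpose(phi,14,.3,dz=D); r=env.move_l(p,q,rate=40,f_stop=9)
        s=env.read_state(); print(round(phi,3),r,(s['tool_pos']-p).round(1),s['force'].round(1),s['wrist_torque'].round(2))
        if r or s['force'][2]>10: break
cv2.imwrite('pics/top4.png',viewer.camera('top')); im=viewer.camera('scene'); cv2.imwrite('pics/c4.png',cv2.resize(im[150:290,230:400],None,fx=4,fy=4,interpolation=cv2.INTER_CUBIC))
print(env.read_state()['time_s'])
```

```text
in False [ 0.01029296 -0.0823414   0.1084045 ] [ 0.0261145  -0.23879403 -3.0399653 ] [ 0.39 -0.06  0.06] 21.0
0.44 False [ 0.3 -0.   0.2] [ 1.   0.2 -1.6] [ 0.47 -0.15 -0.05]
0.42 False [ 0.1 -0.   0.1] [ 1.   1.7 -1.3] [ 0.72 -0.14  0.02]
0.4 False [ 0.1 -0.   0.1] [ 0.5  1.8 -1.6] [ 0.75 -0.14 -0.08]
0.38 False [-0.  -0.   0.1] [-0.   0.5 -1.6] [ 0.72 -0.08 -0.01]
0.36 False [-0.  -0.1  0. ] [ 0.3  1.4 -1.5] [ 0.64 -0.04  0.  ]
0.34 False [-0.  -0.1  0. ] [ 0.4  2.2 -1. ] [ 0.63 -0.06  0.06]
0.32 False [-0.  -0.1  0.1] [-0.5  2.3 -0.9] [ 0.6  -0.03  0.04]
0.3 False [-0.  -0.1  0. ] [ 0.6  0.5 -1. ] [ 0.57 -0.07 -0.01]
0.28 False [0.3 0.3 0.1] [ 0.5  3.8 -2.6] [ 1.08 -0.08  0.05]
23.35
```

View pics/c4.png

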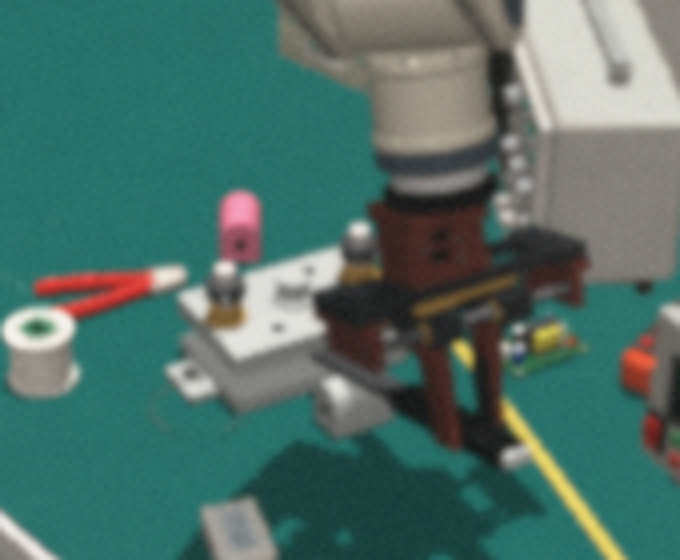

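The bar rests on the crown with its tip in the gap, and the moment starts to rise at φ = 0.28. I'll lever on in small steps and watch for the sliding plateau.

Run:
```python
from h import *
D=-2.7; C=np.r_[die(0,CU),40]; ex=np.array([np.cos(DY),np.sin(DY),0])
for phi in np.arange(.276,.06,-.004):
    p,q=barpose(phi,14,0,dz=D); r=env.move_l(p,q,rate=20,f_stop=12)
    s=env.read_state(); M=(np.cross((s['tool_pos']-C)/1000,s['force'])+s['wrist_torque'])@ex
    if round(phi*1000)%12==0 or s['force'][2]>16: print(round(phi,3),r,(s['tool_pos']-p).round(1),s['force'].round(1),s['wrist_torque'].round(2),'M',M.round(2),s['width'].round(1),s['time_s'])
    if r or s['force'][2]>19 or s['time_s']>42: print('stop',phi); break
np.save('phi.npy',phi)
```

```text
Traceback (most recent call last):
AttributeError: 'float' object has no attribute 'round'
```

Run:
```python
from h import *
D=-2.7; C=np.r_[die(0,CU),40]; ex=np.array([np.cos(DY),np.sin(DY),0])
for phi in np.arange(.264,.06,-.004):
    p,q=barpose(phi,14,0,dz=D); r=env.move_l(p,q,rate=20,f_stop=12)
    s=env.read_state(); M=(np.cross((s['tool_pos']-C)/1000,s['force'])+s['wrist_torque'])@ex
    if round(phi*1000)%12==0 or s['force'][2]>16: print(round(phi,3),r,(s['tool_pos']-p).round(1),s['force'].round(1),s['wrist_torque'].round(2),'M',M.round(2),round(s['width'],1),round(s['time_s'],2))
    if r or s['force'][2]>19 or s['time_s']>42: print('stop',phi); break
np.save('phi.npy',phi)
```

```text
0.264 False [0.5 0.4 0.5] [0.8 7.4 2.1] [1.21 0.01 0.07] M 0.05 25.6 23.86
0.252 False [0.7 0.7 1. ] [-0.1  7.4  7.8] [1.12 0.19 0.11] M -0.82 25.8 24.61
0.24 False [0.8 0.8 1.2] [-1.4  8.9  8.8] [1.15 0.37 0.13] M -1.1 25.9 25.36
0.228 False [0.8 0.9 1.2] [0.2 8.9 7.8] [1.17 0.34 0.07] M -0.97 25.9 26.11
0.216 False [0.8 0.9 1.3] [-0.7  9.5  8.3] [1.27 0.34 0.09] M -0.99 25.3 26.86
0.204 False [0.8 1.  1.3] [-0.1  9.7  8.1] [1.27 0.34 0.13] M -0.98 25.7 27.61
0.192 False [0.8 1.  1.3] [-0.3  9.8  8.8] [1.33 0.36 0.13] M -1.03 25.7 28.36
0.18 False [0.8 1.  1.3] [ 0.3 10.2  9.4] [1.39 0.33 0.15] M -1.1 26.0 29.11
0.168 False [0.9 1.  1.3] [-0.7 10.3  9.7] [1.44 0.39 0.18] M -1.09 25.5 29.86
0.156 False [0.9 1.1 1.3] [-0.6 11.8  9.9] [1.47 0.36 0.11] M -1.22 25.8 30.61
0.144 False [0.9 1.1 1.4] [-1.4  9.8  9. ] [1.48 0.35 0.13] M -0.87 25.5 31.36
0.132 False [0.9 1.1 1.4] [-1.2 10.8 10.2] [1.54 0.35 0.13] M -1.08 26.0 32.11
0.12 False [0.9 1.1 1.4] [-0.7 11.  10.2] [1.6  0.38 0.11] M -1.06 25.8 32.86
0.108 False [0.9 1.2 1.4] [-0.3 11.6  9.4] [1.63 0.35 0.17] M -0.96 25.7 33.61
0.096 False [0.9 1.2 1.4] [-0.8 10.9 10. ] [1.73 0.39 0.17] M -0.87 26.0 34.36
0.084 False [0.9 1.2 1.5] [-1.3 12.2 10.5] [1.73 0.39 0.26] M -1.04 25.6 35.11
0.072 False [0.9 1.2 1.5] [-0.7 11.1  9.9] [1.78 0.41 0.19] M -0.82 25.9 35.86
```

The sliding plateau holds (Fz ≈ 10, M ≈ -1.0). The bushes should meet the collars near φ ≈ 0.05, so I'll continue with finer steps.

Run:
```python
from h import *
D=-2.7; C=np.r_[die(0,CU),40]; ex=np.array([np.cos(DY),np.sin(DY),0])
def meas():
    a=[]
    for _ in range(3):
        s=env.read_state(); a.append([*s['force'],(np.cross((s['tool_pos']-C)/1000,s['force'])+s['wrist_torque'])@ex]); env.hold(.02)
    return np.mean(a,0),s
for i,phi in enumerate(np.arange(.068,-.05,-.003)):
    p,q=barpose(phi,14,0,dz=D); env.move_l(p,q,rate=20,f_stop=10); a,s=meas()
    if i%3==0 or a[2]>12.5: print(round(phi,3),(s['tool_pos']-p).round(1),a.round(2),round(s['width'],1),round(s['time_s'],2))
    if a[2]>17.5 or a[3]<-1.75 or s['time_s']>47: break
np.save('phi.npy',phi); env.hold(.2); print(phi,meas()[0])
```

```text
0.068 [1.  1.2 1.7] [-1.5  11.05 12.67 -1.44] 26.0 36.64
0.065 [1.  1.2 1.9] [-1.9  10.99 14.78 -1.74] 25.8 36.94
0.062 [1.1 1.2 2.1] [-2.77 10.97 17.03 -2.14] 26.0 37.24
0.062 [-2.07030213 11.57373075 16.79096824 -2.20859899]
```

The force is climbing at the stop: Fz rose from 10 to 17 N, which puts about 80–105 N on the plate, and it has been held. Now I'll ease off, withdraw, and lay the bar back at its old spot.

Run:
```python
from h import *
D=-2.7
for phi,e in [(.1,.3),(.15,1),(.22,2.5)]:
    p,q=barpose(phi,14,e,dz=D); env.move_l(p,q,rate=40)
print('eased',env.read_state()['force'])
p,q=barpose(.22,-75,3.5,dz=D); env.move_l(p,q,rate=60); print(env.read_state()['force'])
p,q=barpose(.22,-90,70,dz=D); env.move_l(p,q,rate=120)
g=BO+YG*np.array([np.cos(A0),np.sin(A0)]); q=rot(A0,-.02).as_quat()
env.reach([*g,170],q); env.hold(.3)
cv2.imwrite('pics/s5.png',viewer.camera('scene')); f0=env.read_state()['force']
env.move_l([*g,105],q,rate=100)
r=env.move_l([*g,HB+.5],q,rate=25,f_stop=4); s=env.read_state(); print(r,s['tool_pos'],s['force']-f0,s['time_s'])
if r and s['tool_pos'][2]>HB+3:
    r=env.move_l([*g,HB+1.5],rot(A0,-.02).as_quat(),rate=15,f_stop=8); s=env.read_state(); print(r,s['tool_pos'],s['force']-f0)
```

```text
eased [-0.02200468  0.35235536 -2.86356007]
[-0.14096393 -0.51461234 -2.98469635]
False [470.42227899 -23.53089724  83.0313013 ] [ 0.86550755  0.16448834 -0.26341072] 43.8333
```

Run:
```python
from h import *
g=BO+YG*np.array([np.cos(A0),np.sin(A0)]); q=rot(A0,0).as_quat()
r=env.move_l([*g,81],q,rate=15,f_stop=4); s=env.read_state(); print(r,s['tool_pos'],s['force'])
set_gripper(60); env.move_l([*g,200]); env.hold(.3)
v=die(0,-150); env.reach([*v,300],down(np.pi/2)); env.hold(.2)
W=wpose(); im=viewer.camera('wrist'); cv2.imwrite('pics/w6.png',im)
c=viewer.camera('scene'); cv2.imwrite('pics/s6.png',c)
print(env.read_state()['time_s'], 'tip expect px',proj(np.array([607.4,148.7,11.5]),'wrist',W))
```

```text
True [470.7694736  -23.08596856  82.23327514] [-0.66686033 -0.67750126  6.83261416]
47.8833 tip expect px [240.63013459 244.7497848 ]
```

View pics/w6.png

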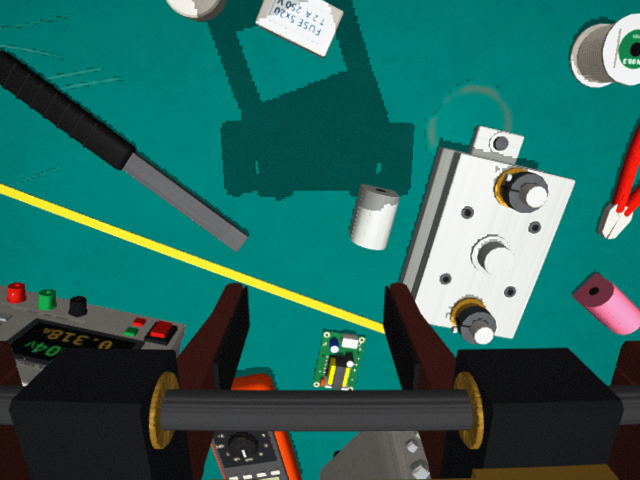

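The bar lies flat with its tip at (241,243), where it was expected, and the block is still standing at (374,217). The plate corner moved from (568,178) to (575,182), which matches a rise of about 9 mm. Handing in.

```bash
python3 -c "
from station import workorder
print(workorder.sign_off())"
```

```text
the job is handed in; nothing more can be done
None
```

I levered the plate up about 9 mm onto its collars with the bar over the block (estimated 80–105 N on the plate), laid the bar flat at its old spot, left the block standing, and handed in after about 48 s; no verdict was shown.

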